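# Feed a blade blank and hold it clamped in the filing jig

## Task

Press the filing jig's hand treadle down to its stop so that its pusher slides the blade blank forward under the hold-down, and let the treadle spring back up. Then press the hold-down lever's wooden paddle down until the lever is level, never far past level, and keep it there: finish while still holding the lever level with its pad clamping the blank. Leave the bowl, the sharpening stone and the file where they lie.

Things in the scene. Friction and masses are not known exactly. Their poses are not given: they have to be found in the camera images.
- jig: Filing jig fixed to the bench, turned up to 0.4 rad: dark steel base plate 240 (x) x 330 (y) x 12 mm. Origin: centre of its underside, z up. A steel channel runs along jig y at x = 35 mm (floor 20 mm above the bench, walls to 26 mm, 28 mm between them). Treadle at the -y end; hold-down lever near the +y end, across the channel, pointing to jig -x.
- treadle (a joint): Hand treadle angle, rad: 0 = up at rest, sloping 0.35 rad up towards jig -y; 0.35 = at its stop, plate level. Spring return: about 3 N at the press point to start, 10 N at the stop. Hinge along jig x at jig (15, -52, 42) mm; steel plate 86 mm wide, 6 thick, reaching 110 mm from it to jig -y. A full stroke drives a brass pusher 50 mm to jig +y; it returns with the treadle, the blank stays.
- treadle_press (a point): Point to press: on the top face of the treadle plate, 85 mm from the hinge, mid-width; moves with the treadle. At rest about 73 mm above the bench, at the stop at jig (15, -137, 45) mm.
- lever (a joint): Angle of the hold-down lever, rad: 0 = raised at rest, sloping 0.42 rad up towards jig -x; 0.42 = level; 0.58 = its own stop, too far. Springs back up when let go. Its hinge runs along jig y at jig (100, 115, 62) mm. Force at the paddle: 1 N to start, about 9 N at level.
- pad: Round rubber pad of 16 mm diameter on a sprung plunger under the lever, 65 mm from the hinge; origin at the centre of its underside. Meets a fed blank at a lever angle of about 0.34 rad; from there its spring (1.8 N/mm) yields, about 10 N on the blank when the lever is level.
- blank: Loose flat steel blade blank, 100 mm long (its y), 8 thick: blade part 24 wide, 70 long; tang 14 wide at its -y end. Origin: middle of its length, underside. Lies in the channel, tang towards the pusher, at first 30 to 47 mm short of its place; fed home, its origin is at jig (35, 80, 20) mm, its tip by the end stop.
- bowl: Steel bowl, 120 mm across and 45 mm high, on the bench beside the jig (+y side); origin at the centre of its underside. Leave alone.
- stone: Grey sharpening stone 150 x 50 x 25 mm on the bench beside the treadle end; origin at the centre of its underside. Leave alone.
- file: File with wooden handle, 250 mm long, on the bench beyond the jig; origin under its middle. Leave alone.
- lever_press (a point): Point to press: centre of the top face of the wooden paddle on the free end of the hold-down lever, 155 mm from the hinge; moves with the lever; its z is normal to the face, vertical when the lever is level. Paddle 60 (along the lever) x 36 x 12 mm. At rest about 131 mm above the bench; with the lever level at jig (-55, 115, 68) mm.
Not all that is in view belongs to the job. Several things have the shape of the blank; the one meant has the colours described above.

How it is judged (in metres and radians):
On the way, in this order (a step that is already met when the one before it is completed fails the run):
1. the treadle is pressed down to its stop and the blank is fed home under the hold-down (value of joint treadle above 0.32 rad and y of blank in the frame of jig above 0.073 m), for 0.1 s.
2. the treadle is let back up (value of joint treadle below 0.05 rad), for 0.1 s.
3. the lever is level with the pad clamping the blank (value of joint lever between 0.37 and 0.47 rad and contact force between pad and blank above 3 N), for 0.2 s.
At the end, for the whole second after the job is handed in: The fingers still press the paddle and hold the lever level, within 0.05 rad and still; its pad bears on the blank with more than 3 N; the blank lies flat in the channel, home within about 7 mm; the treadle is up (all of step 3 and velocity of joint lever between -0.1 and 0.1 rad/s and contact force between the fingers and lever above 2 N and y of blank in the frame of jig between 0.073 and 0.088 m and z of blank in the frame of jig between 0.016 and 0.024 m and value of joint treadle below 0.05 rad); the arm keeps its last pose, push and grip.
It fails at once if the lever is forced far past level (by more than 0.12 rad) (value of joint lever above 0.54 rad).
It fails at once if the bowl, stone or file is moved by more than 25 mm (distance of any of bowl, stone, file from where it was at the start of the episode above 0.025 m).
It also fails if it takes over 38 s, if anything falls off the work surface, if the arm or the gripper's body presses on something with over 40 N, if the wrist force passes 120 N, or if a joint passes its speed limit or range.

## Robot

A 6-joint arm with a two-finger parallel gripper is mounted at the origin on the work surface. World frame = base frame: x ahead of the robot, y to its left, z up, the work surface at z = 0. Lengths are in mm, angles in rad, forces in N, time in s.
With the tool pointing down it reaches from about 425 to 925 mm from the base axis. Payload 12.5 kg.
Tool frame: the origin (TCP) lies midway between the tips of the shut fingers; the grasp point (between the pads) lies 19 mm behind it (tcp_to_grasp is the distance from the TCP to the grasp point, in mm); z points along the fingers, y is the line along which they close (so a half turn about z gives the same grasp; the last joint's range is limited). The gripper opens to 85 mm and grips with 20 to 120 N. Pads are 22 mm wide; open, the fingers measure 114 mm over their backs; the gripper's body (76 mm by 85 mm) begins 54 mm behind the grasp point. The pads swing forward as they close: fully open they stand 13 mm farther back than shut.
Start: joints at [1.208, 0.491, 1.559, -0, 1.092, -0.106], TCP at [158.725, 604.53, 191.627] pointing down, gripper open.
Joint ranges: [-3.1, 3.1], [-0.84, 2.19], [0.05, 2.79], [-1.13, 4.28], [0.06, 2.93], [-2.69, 2.69]. Speed limits (rad/s): [2.22, 2.22, 2.79, 3.14, 3.14, 3.14].

## Interface

Orientations are given as a unit quaternion [w, x, y, z].
In Python, from plant import * gives the robot as it stands.
- The arm moves only by the tool drive_tool, never from a script. Its argument "targets" is text: rows parted by semicolons, each of 7 numbers parted by spaces: the opening, from 0 (shut) to 1 (fully open), then the shift along the world's x, y, z in m, then the turn, a rotation vector about the world's x, y, z in rad. In form: claw x y z ax ay az; .... A call has exactly 10 rows; each row shifts and turns the commanded pose from where the row before left it; what a row does not reach is not made up. A row lasts 1/8 s, in which the tool goes at most 62.5 mm and 10.7 degrees, less where a joint would pass 70% of its speed; a pose out of reach is approached as far as the arm can. A call with a gripper value outside its range is refused whole. The fingers move at their own pace and stop on an object; "grip_force" is the grip in N (left out, the last holds). Time passes only in rows, so rows that do not move let the fingers close, or fill a call up. It gives the time, the measured TCP pose, the force, the opening and the grip force at its end, in the units of the state.
- get_state(): the state, without advancing time (a new reading comes with each control period).
- snapshot(name): name is "scene" or "top" or "wrist"; returns the picture (400x640x3 uint8, red, green, blue); there is no depth.
- camera_info(name): a dict with "fx", "fy", "cx", "cy" (pixels), "eye" and "orientation" of the camera in the world; the wrist camera has in their place "hand_eye" (4x4, takes a point from camera to tool coordinates, whose origin is the TCP and whose axes are the flange's). Camera axes: x right, y up, looking along -z (the intrinsics and any distortion apply to the point x, -y, -z); pixel columns grow to the right and rows downward; lengths in mm; the calibration is good to about 2 mm. A picture is of the moment at which its call begins: read the wrist's pose just before it. camera_info takes no time and is no camera call.
- hand_in(): hands the job in; it is judged then, once.
The state is a dict: "time_s": time; "joint_pos": joint angles; "qd": joint speeds; "joint_efforts": joint torques, N m; "eef_pos": TCP position; "orientation": TCP orientation; "force": force on the tool from outside, world axes, zero at the start; "ft_torque": the same for the moment, N m; "opening": finger opening in mm; "gripper_force": force on a finger pad.
Only numpy, scipy, OpenCV 4.12 (cv2) and the standard library are available. Lean on these libraries where they do the work, as an engineer would, in place of code of your own. Each camera call takes 0.05 s, during which the arm holds its last target. There are 200 camera calls.

## Working session

There is one attempt and no reset: what is moved stays moved. The work goes in short steps, Python scripts to look and compute and a tool call to move; the robot and the scene stay as the last step left them, time stands still between calls to the robot, and variables do not carry over. Pictures are saved under pics/ and viewed, at most 10 in all, crops included, and the job is handed in when it is done.

Besides the shell and the picture viewer there is one more tool, called after "Emit:" by a JSON object that holds its "fn" and its "kwargs", one argument or row to a line. drive_tool: Moves the arm, as the interface text tells. Its arguments: {"type":"object","properties":{"targets":{"type":"string"},"grip_force":{"type":"number"}},"required":["targets"]}

```bash
mkdir -p pics
python3 - <<'E'
from plant import *
import cv2
for n in("scene","top"):
    im=snapshot(n); cv2.imwrite(f"pics/{n}0.png",im[:,:,::-1]); print(camera_info(n))
s=get_state();print(s)
E
```

```text
{'fx': 509.58529045601256, 'fy': 509.58529045601256, 'cx': 312.2276389712164, 'cy': 201.60357263321953, 'eye': array([1189.05629476,  783.1459977 ,  816.55605914]), 'orientation': array([0.30281578, 0.15566576, 0.41655848, 0.84294116])}
{'fx': 498.32580762834755, 'fy': 498.32580762834755, 'cx': 326.32152330238597, 'cy': 197.21143670278843, 'eye': array([ 302.17729938,   63.79484345, 1341.04871447]), 'orientation': array([-0.68712029, -0.07822851,  0.08117198,  0.71774446])}
{'time_s': 0.1, 'joint_pos': array([ 1.20840021e+00,  4.91477973e-01,  1.55936750e+00,  1.90516445e-05,
        1.09168356e+00, -1.05635742e-01]), 'qd': array([-0.00062772, -0.00115042, -0.00256931,  0.00097364, -0.00035873,
        0.0012515 ]), 'joint_efforts': array([ 2.35658430e-03, -6.19444156e+01, -2.62025213e+01, -1.01012765e-04,
        2.98302111e-03,  1.75998940e-05]), 'eef_pos': array([158.63371525, 604.30447878, 191.10666413]), 'orientation': array([-1.16787487e-04,  1.28032174e-01,  9.91769904e-01, -4.53468861e-04]), 'force': array([0.19715749, 0.1319872 , 0.5977148 ]), 'ft_torque': array([-0.01227267,  0.02050964,  0.02673199]), 'gripper_force': 0.0, 'opening': 85.4774325158381}
```

View pics/top0.png

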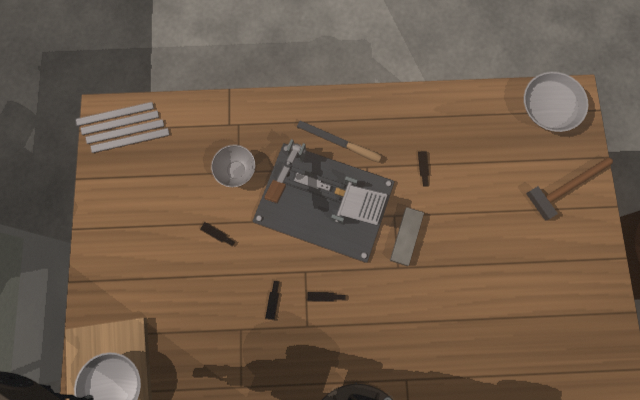

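View pics/scene0.png

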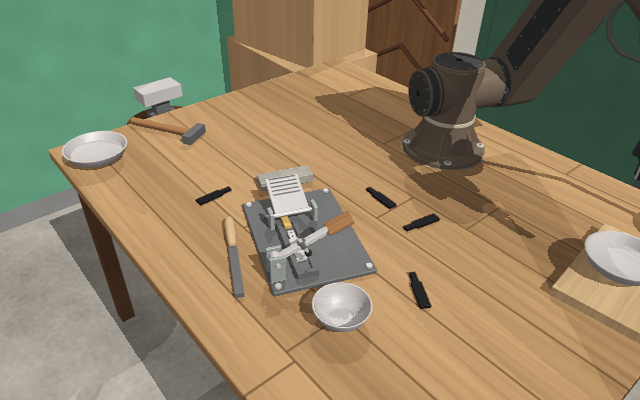

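The top view shows the jig at about (325,200), with the treadle at (362,205), the paddle at (275,190), the bowl at (233,166), the stone at (408,236) and the file at (340,140). Loose dark blank-shaped pieces lie at (218,234), (272,300), (327,297) and (424,168). The steel-coloured one in the channel, at about (313,182), fits the description. I'll enlarge to confirm it and read the jig's screws.

Run:
```python
import cv2
a=cv2.imread("pics/top0.png")[135:270,245:405]; cv2.imwrite("pics/topc.png",cv2.resize(cv2.convertScaleAbs(a,alpha=1.6),(640,540),interpolation=cv2.INTER_CUBIC))
a=cv2.imread("pics/scene0.png")[165:300,230:390]; cv2.imwrite("pics/scenec.png",cv2.resize(cv2.convertScaleAbs(a,alpha=1.3),(640,540),interpolation=cv2.INTER_CUBIC))
```

```text
(no output)
```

View pics/topc.png

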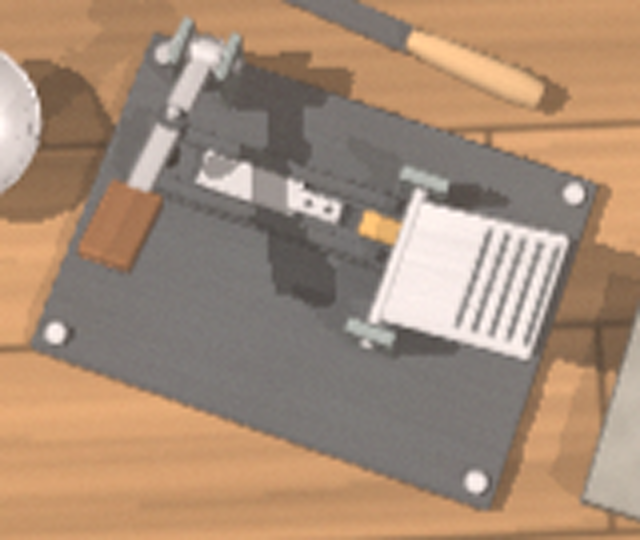

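View pics/scenec.png

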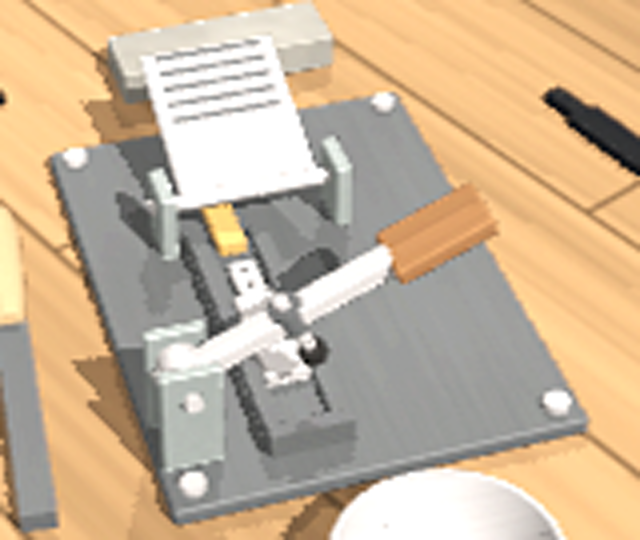

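The crops confirm that the pale steel blank lies in the channel at top-crop (270,190), ahead of the brass pusher at (380,228). The dark pieces outside the jig are decoys. I'll fit the jig pose from the plate and treadle corners plus the paddle centre.

```bash
cat > h.py <<'E'
from plant import *
import numpy as np
from scipy.spatial.transform import Rotation as R
from scipy.optimize import least_squares
def proj(n,P):
    c=camera_info(n);q=np.array(c["orientation"])
    p=R.from_quat(np.roll(q,-1)).inv().apply(P-c["eye"])
    return np.c_[c["cx"]+c["fx"]*p[:,0]/-p[:,2], c["cy"]-c["fy"]*p[:,1]/-p[:,2]]
E
python3 - <<'E'
from h import *
C=[(120,165,12),(120,-165,12),(-120,-165,12),(-120,165,12),(58,-154,82.5),(-28,-154,82.5),(-39.1,115,130.7)]
T=np.array([(155,37),(597,185),(490,507),(35,347),(568,237),(530,357),(122,224)])/4+[245,135]-.375
S=np.array([(178,512),(52,157),(397,95),(587,418),(142,57),(266,38),(437,228)])/4+[230,165]-.375
C=np.array(C,float)
W=lambda p,c:R.from_euler("z",p[2]).apply(c)+[p[0],p[1],0]
f=lambda p:np.r_[proj("top",W(p,C))-T,proj("scene",W(p,C))-S].ravel()
for y0 in(1.2,2,-1.8,-1.2):
    r=least_squares(f,[330,150,y0],x_scale=[100,100,1],loss="soft_l1");print(r.cost,r.x)
    if r.cost<60: p=r.x;print(f(p).reshape(-1,2).round(1))
for n,c in dict(tr_rest=(15,-131,74),tr_stop=(15,-137,45),lv_rest=(-39.1,115,130.7),lv_lvl=(-55,115,68)).items(): print(n,W(p,np.array(c,float)).round(1))
E
```

```text
9.306572732862653 [ 5.98373195e+02  5.91933443e+01 -3.81200373e-01]
[[-0.9 -1.7]
 [ 0.7 -1. ]
 [ 0.1  0.9]
 [-2.   0.3]
 [ 0.2 -0.6]
 [-0.5  0.2]
 [-0.3 -0.8]
 [-0.3  0.3]
 [-0.8 -1.4]
 [ 0.  -1.8]
 [ 1.8 -0.3]
 [-0.3 -0.5]
 [ 1.3 -1.3]
 [-0.3 -0.8]]
9.306572732863156 [ 5.98373195e+02  5.91933443e+01 -3.81200367e-01]
[[-0.9 -1.7]
 [ 0.7 -1. ]
 [ 0.1  0.9]
 [-2.   0.3]
 [ 0.2 -0.6]
 [-0.5  0.2]
 [-0.3 -0.8]
 [-0.3  0.3]
 [-0.8 -1.4]
 [ 0.  -1.8]
 [ 1.8 -0.3]
 [-0.3 -0.5]
 [ 1.3 -1.3]
 [-0.3 -0.8]]
9.306572732862726 [ 5.98373195e+02  5.91933443e+01 -3.81200373e-01]
[[-0.9 -1.7]
 [ 0.7 -1. ]
 [ 0.1  0.9]
 [-2.   0.3]
 [ 0.2 -0.6]
 [-0.5  0.2]
 [-0.3 -0.8]
 [-0.3  0.3]
 [-0.8 -1.4]
 [ 0.  -1.8]
 [ 1.8 -0.3]
 [-0.3 -0.5]
 [ 1.3 -1.3]
 [-0.3 -0.8]]
9.30657273286297 [ 5.98373195e+02  5.91933443e+01 -3.81200368e-01]
[[-0.9 -1.7]
 [ 0.7 -1. ]
 [ 0.1  0.9]
 [-2.   0.3]
 [ 0.2 -0.6]
 [-0.5  0.2]
 [-0.3 -0.8]
 [-0.3  0.3]
 [-0.8 -1.4]
 [ 0.  -1.8]
 [ 1.8 -0.3]
 [-0.3 -0.5]
 [ 1.3 -1.3]
 [-0.3 -0.8]]
tr_rest [563.6 -68.   74. ]
tr_stop [561.3 -73.6  45. ]
lv_rest [604.9 180.5 130.7]
lv_lvl [590.1 186.4  68. ]
```

The pose fit is good, with residuals of about 1 px. I'll move over to the treadle with the fingers shut.

Emit:
{"fn": "drive_tool", "kwargs": {
  "targets": "0 0.049 -0.036 0 0 0 0;0 0.049 -0.036 0 0 0 0;0 0.049 -0.036 0 0 0 0;0 0.049 -0.036 0 0 0 0;0 0.049 -0.036 0 0 0 0;0 0.049 -0.036 0 0 0 0;0 0.049 -0.036 0 0 0 0;0 0.008 -0.052 0 0 0 0;0 0.008 -0.052 0 0 0 0;0 0.008 -0.052 0 0 0 0",
  "grip_force": 40
}}

```text
time_s: 1.35
eef_pos: [525.7, 194.8, 191.3]
orientation: [-0.0, 0.128, 0.992, -0.0]
force: [-0.6, 0.7, -0.0]
opening: 0.1
gripper_force: 0.0
```

Emit:
{"fn": "drive_tool", "kwargs": {
  "targets": "0 0.008 -0.052 0 0 0 0;0 0.008 -0.052 -0.01 0 0 0;0 0.008 -0.052 -0.01 0 0 0;0 0.008 -0.052 -0.01 0 0 0;0 0.007 -0.052 -0.01 0 0 0;0 0 0 0 0 0 0;0 0 0 0 0 0 0;0 0 0 0 0 0 0;0 0 0 0 0 0 0;0 0 0 0 0 0 0"
}}

```text
time_s: 2.6
eef_pos: [564.8, -62.9, 151.8]
orientation: [0.0, 0.128, 0.992, 0.0]
force: [0.5, -0.8, -0.5]
opening: 0.0
gripper_force: 0.0
```

Emit:
{"fn": "drive_tool", "kwargs": {
  "targets": "0 0 -0.003 -0.031 0 0 0;0 0 -0.003 -0.031 0 0 0;0 0 0 -0.005 0 0 0;0 0 -0.001 -0.005 0 0 0;0 -0.001 -0.001 -0.005 0 0 0;0 0 -0.001 -0.005 0 0 0;0 -0.001 -0.001 -0.005 0 0 0;0 0 -0.001 -0.005 0 0 0;0 -0.001 0 -0.005 0 0 0;0 0 0 -0.005 0 0 0"
}}

```text
time_s: 3.85
eef_pos: [561.6, -74.5, 49.3]
orientation: [-0.0, 0.128, 0.992, 0.0]
force: [0.2, 0.5, -0.1]
opening: 0.4
gripper_force: 0.0
```

Emit:
{"fn": "drive_tool", "kwargs": {
  "targets": "0 0 0 -0.002 0 0 0;0 0 0 -0.002 0 0 0;0 0 0 -0.001 0 0 0;0 0 0 0 0 0 0;0 0 0 0 0 0 0;0 0 0 0 0 0 0;0 0 0 0 0 0 0;0 0 0 0 0 0 0;0 0 0 0 0 0 0;0 0 0 0 0 0 0"
}}

```text
time_s: 5.1
eef_pos: [561.7, -74.5, 44.6]
orientation: [-0.0, 0.128, 0.992, 0.0]
force: [0.1, 0.2, -1.0]
opening: -0.1
gripper_force: 0.0
```

The force reads near zero where about 10 N is expected, so I'll look.

Run:
```python
from h import *
import cv2
a=snapshot("scene")[150:300,220:400,::-1];b=snapshot("top")[135:285,240:420,::-1]
cv2.imwrite("pics/c1.png",cv2.resize(np.vstack([a,b]),None,fx=2,fy=2,interpolation=cv2.INTER_CUBIC))
s=get_state();print(s["force"],s["eef_pos"],s["opening"],s["joint_efforts"])
```

```text
[-0.45061728 -0.68435114  0.42757432] [561.730956   -74.47093155  44.60725072] 0.24399246251125148 [-6.14949950e-04 -6.02269435e+01 -1.76194417e+01 -1.42423924e-04
  4.43576128e-04  8.03146418e-05]
```

View pics/c1.png

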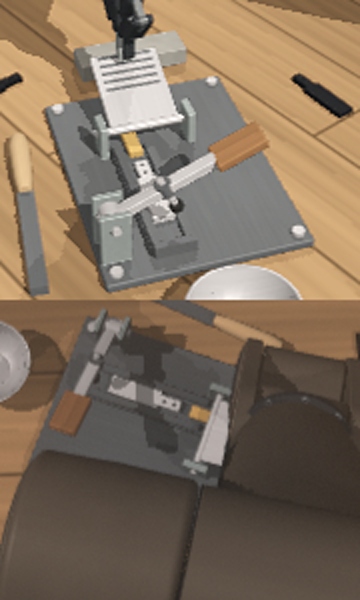

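Run:
```python
from h import *
import cv2
im=snapshot("scene")[:,:,::-1].copy()
p=get_state()["eef_pos"]
Z=[0,20,50,75,100]
q=proj("scene",p+np.array([[0,0,z] for z in Z]));print(q.round(1))
W=lambda c:R.from_euler("z",-.3812).apply(np.array(c,float))+[598.4,59.2,0]
print(proj("scene",W([(58,-154,82.5),(-28,-154,82.5),(15,-131,74),(120,165,12)])).round(1))
a=cv2.resize(im[120:220,230:350],None,fx=6,fy=6,interpolation=cv2.INTER_CUBIC)
for x,y in q: cv2.circle(a,(int((x-230)*6),int((y-120)*6)),3,(0,0,255),-1)
cv2.imwrite("pics/c2.png",a)
```

```text
[[283.1 191.2]
 [282.9 184.9]
 [282.6 175.1]
 [282.3 166.8]
 [282.1 158.2]]
[[264.9 178.4]
 [297.4 172.8]
 [283.8 183.3]
 [273.8 292.9]]
```

View pics/c2.png

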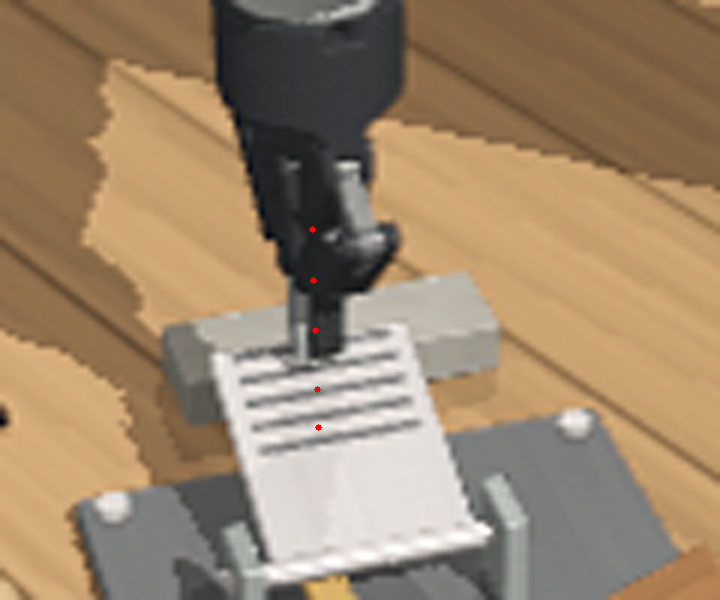

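The tip shows at about crop (315,358). That is consistent with it resting right at the treadle surface, or with the z reading being off by about 33 mm. The wrist view can separate the two.

Run:
```python
from h import *
import cv2
s=get_state();im=snapshot("wrist")[:,:,::-1].copy();c=camera_info("wrist");print(c)
H=np.array(c["hand_eye"]);q=R.from_quat(np.roll(s["orientation"],-1))
W=lambda c:R.from_euler("z",-.3812).apply(np.array(c,float))+[598.4,59.2,0]
P=W([(58,-154,82.5),(-28,-154,82.5),(58,-52,45),(-28,-52,45),(120,-165,12),(-120,-165,12),(-120,165,12)])
def pw(P,dz):
    t=q.inv().apply(P-s["eef_pos"]-[0,0,dz]); k=(np.linalg.inv(H)@np.c_[t,np.ones(len(t))].T).T
    return np.c_[c["cx"]+c["fx"]*k[:,0]/-k[:,2],c["cy"]-c["fy"]*k[:,1]/-k[:,2]],k[:,2]
for dz,col in((0,(0,0,255)),(33,(0,255,0))):
    u,d=pw(P,dz);print(dz,u.round(0).tolist(),d.round())
    for i,(x,y) in enumerate(u):
        if d[i]<0 and abs(x)<2000 and abs(y)<2000: cv2.circle(im,(int(x),int(y)),5,col,2);cv2.putText(im,str(i),(int(x)+6,int(y)),0,.5,col)
cv2.imwrite("pics/w1.png",im)
```

```text
{'fx': 286.9730507376158, 'fy': 286.9730507376158, 'cx': 317.512653653145, 'cy': 196.77920453524533, 'hand_eye': array([[-2.46230364e-04,  9.54516868e-01,  2.98156817e-01,
         7.68642272e+01],
       [ 9.99999930e-01,  1.51522032e-04,  3.40760316e-04,
         4.79083020e-01],
       [ 2.80084143e-04,  2.98156880e-01, -9.54516839e-01,
        -1.83483264e+02],
       [ 0.00000000e+00,  0.00000000e+00,  0.00000000e+00,
         1.00000000e+00]])}
0 [[281.0, 309.0], [296.0, 171.0], [424.0, 290.0], [455.0, 178.0], [273.0, 313.0], [301.0, 9.0], [772.0, 77.0]] [-174. -148. -213. -188. -259. -188. -200.]
33 [[287.0, 278.0], [300.0, 160.0], [411.0, 266.0], [435.0, 168.0], [278.0, 290.0], [304.0, 23.0], [710.0, 81.0]] [-205. -180. -245. -219. -291. -220. -232.]
```

View pics/w1.png

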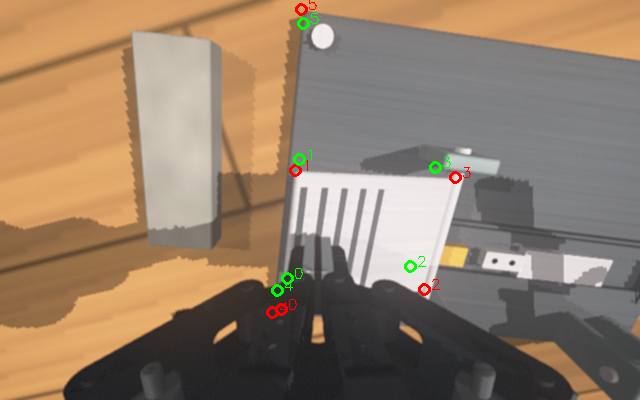

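The wrist view agrees with the reading (dz of about 0). The fingers therefore appear to be at z = 44 within the plate, with the treadle still at rest and no force. I'll lift clear, then press again slowly while watching the force.

Emit:
{"fn": "drive_tool", "kwargs": {
  "targets": "0 0 0 0.02 0 0 0;0 0 0 0.02 0 0 0;0 0 0 0.02 0 0 0;0 0 0 0 0 0 0;0 0 0 0 0 0 0;0 0 0 0 0 0 0;0 0 0 0 0 0 0;0 0 0 0 0 0 0;0 0 0 0 0 0 0;0 0 0 0 0 0 0"
}}

```text
time_s: 6.55
eef_pos: [561.7, -74.5, 104.6]
orientation: [0.0, 0.128, 0.992, 0.0]
force: [-0.4, -0.7, -0.1]
opening: 0.0
gripper_force: 0.0
```

Run:
```python
from h import *
import cv2
s=get_state();print(s["force"],s["eef_pos"],s["joint_pos"])
a=snapshot("scene")[120:220,230:350,::-1];b=snapshot("wrist")[100:400,140:500,::-1]
a=cv2.resize(a,(432,360),interpolation=cv2.INTER_CUBIC);b=cv2.resize(b,(360,360))
cv2.imwrite("pics/c3.png",np.hstack([a,b]))
```

```text
[-0.40872828 -0.7149508  -0.0523357 ] [561.73487255 -74.48160115 104.61373842] [-2.48431069e-01  5.12731795e-01  1.79649167e+00  1.20895572e-04
  8.32340982e-01 -1.56249182e+00]
```

View pics/c3.png

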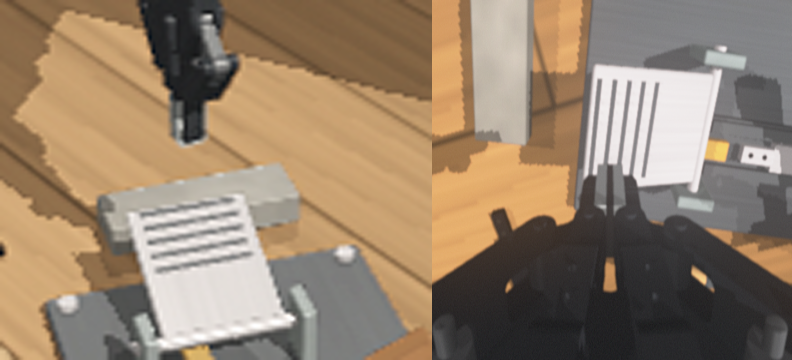

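The tip moved 20 px for 60 mm and is visibly whole in both pictures. It shows about 12 px above the projected TCP in the scene view, and lower in the wrist view too. So the real fingertips sit some 35–40 mm behind the reported TCP, and I had never touched the plate. I'll press further and let the force guide me.

Emit:
{"fn": "drive_tool", "kwargs": {
  "targets": "0 0 0.002 -0.03 0 0 0;0 0 0.002 -0.03 0 0 0;0 0 0 -0.003 0 0 0;0 0 0 -0.003 0 0 0;0 0 0 -0.003 0 0 0;0 0 0 -0.003 0 0 0;0 0 0 0 0 0 0;0 0 0 0 0 0 0;0 0 0 0 0 0 0;0 0 0 0 0 0 0"
}}

```text
time_s: 7.9
eef_pos: [562.0, -70.5, 32.8]
orientation: [0.0, 0.128, 0.992, 0.0]
force: [2.1, -1.7, 4.2]
opening: -0.1
gripper_force: 1.9
```

Contact: 4 N. I'll continue down.

Emit:
{"fn": "drive_tool", "kwargs": {
  "targets": "0 0 0 -0.003 0 0 0;0 0 -0.001 -0.003 0 0 0;0 0 0 -0.003 0 0 0;0 0 -0.001 -0.003 0 0 0;0 0 0 -0.003 0 0 0;0 0 0 -0.003 0 0 0;0 0 0 0 0 0 0;0 0 0 0 0 0 0;0 0 0 0 0 0 0;0 0 0 0 0 0 0"
}}

```text
time_s: 9.15
eef_pos: [561.2, -72.6, 14.7]
orientation: [-0.001, 0.128, 0.992, -0.0]
force: [-1.4, -3.1, 7.7]
opening: -0.1
gripper_force: 3.7
```

Emit:
{"fn": "drive_tool", "kwargs": {
  "targets": "0 0 0 -0.002 0 0 0;0 0 0 -0.002 0 0 0;0 0 0 0 0 0 0;0 0 0 0 0 0 0;0 0 0 0 0 0 0;0 0 0 0 0 0 0;0 0 0 0 0 0 0;0 0 0 0 0 0 0;0 0 0 0 0 0 0;0 0 0 0 0 0 0"
}}

```text
time_s: 10.4
eef_pos: [561.1, -72.8, 10.8]
orientation: [-0.001, 0.128, 0.992, -0.0]
force: [-2.8, -4.9, 8.7]
opening: -0.2
gripper_force: 4.2
```

Emit:
{"fn": "drive_tool", "kwargs": {
  "targets": "0 0 0 -0.002 0 0 0;0 0 0 -0.001 0 0 0;0 0 0 0 0 0 0;0 0 0 0 0 0 0;0 0 0 0 0 0 0;0 0 0 0 0 0 0;0 0 0 0 0 0 0;0 0 0 0 0 0 0;0 0 0 0 0 0 0;0 0 0 0 0 0 0"
}}

```text
time_s: 11.65
eef_pos: [561.0, -73.0, 7.8]
orientation: [-0.001, 0.128, 0.992, -0.0]
force: [-3.9, -5.4, 8.9]
opening: 0.0
gripper_force: 4.5
```

Emit:
{"fn": "drive_tool", "kwargs": {
  "targets": "0 0 0 -0.001 0 0 0;0 0 0 0 0 0 0;0 0 0 -0.001 0 0 0;0 0 0 0 0 0 0;0 0 0 -0.001 0 0 0;0 0 0 0 0 0 0;0 0 0 0 0 0 0;0 0 0 0 0 0 0;0 0 0 0 0 0 0;0 0 0 0 0 0 0"
}}

```text
time_s: 12.9
eef_pos: [561.1, -72.9, 5.2]
orientation: [-0.0, 0.128, 0.992, -0.0]
force: [-4.9, -5.0, 15.0]
opening: -0.1
gripper_force: 7.1
```

The force jumped to 15 N at z = 5.2, so that is the stop, and the tips lie about 40 mm above the reported TCP. I'll check the blank before letting go.

Run:
```python
from h import *
import cv2
s=get_state();im=snapshot("wrist")[:,:,::-1].copy();c=camera_info("wrist")
H=np.array(c["hand_eye"]);q=R.from_quat(np.roll(s["orientation"],-1))
P=R.from_euler("z",-.3812).apply(np.array([(35,30,28),(35,60,28),(35,130,28),(-28,-162,45),(-28,-52,45)],float))+[598.4,59.2,0]
t=q.inv().apply(P-s["eef_pos"]); k=(np.linalg.inv(H)@np.c_[t,np.ones(len(t))].T).T
for i,(x,y) in enumerate(np.c_[c["cx"]+c["fx"]*k[:,0]/-k[:,2],c["cy"]-c["fy"]*k[:,1]/-k[:,2]]):
    print(i,x,y); cv2.circle(im,(int(x),int(y)),4,(0,0,255),1)
b=snapshot("scene")[165:300,230:390,::-1]
cv2.imwrite("pics/w2.png",np.vstack([im[100:400,240:],cv2.resize(b,(400,300),interpolation=cv2.INTER_CUBIC)]))
print(s["force"],s["eef_pos"])
```

```text
0 564.732103875858 295.17174238989963
1 608.4155359937424 299.9996280594297
2 708.426680810903 311.0528431903532
3 277.4502142444694 171.67568331904747
4 486.55133472861746 197.20525304915859
[-4.93304019 -5.00769653 15.00323927] [561.10511076 -72.91432562   5.20997005]
```

View pics/w2.png

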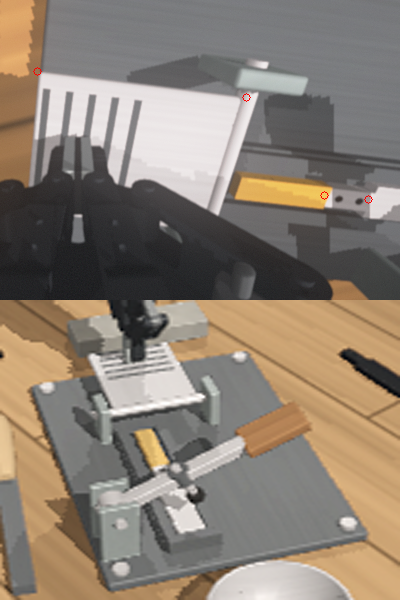

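The brass pusher has fed the blank to the marked home spot, with the tang end at (330,196) against the predicted (325,195). The treadle is level. I'll release and go above the paddle.

Emit:
{"fn": "drive_tool", "kwargs": {
  "targets": "0 0 0 0.02 0 0 0;0 0 0 0.03 0 0 0;0 0 0 0.04 0 0 0;0 0 0 0.045 0 0 0;0 0.008 0.05 0 0 0 0;0 0.008 0.05 0 0 0 0;0 0.009 0.051 0 0 0 0;0 0.009 0.051 0 0 0 0;0 0.009 0.051 0 0 0 0;0 0 0 0 0 0 0"
}}

```text
time_s: 14.25
eef_pos: [604.0, 183.7, 138.6]
orientation: [-0.001, 0.126, 0.992, -0.0]
force: [-0.8, -0.3, -0.5]
opening: -0.2
gripper_force: 0.0
```

Emit:
{"fn": "drive_tool", "kwargs": {
  "targets": "0 0 0 -0.02 0 0 0;0 0 0 -0.02 0 0 0;0 0 0 -0.003 0 0 0;0 0 0 -0.003 0 0 0;0 -0.001 0 -0.003 0 0 0;0 -0.001 0.001 -0.003 0 0 0;0 0 0 0 0 0 0;0 0 0 0 0 0 0;0 0 0 0 0 0 0;0 0 0 0 0 0 0"
}}

```text
time_s: 15.5
eef_pos: [602.7, 181.5, 87.7]
orientation: [0.0, 0.128, 0.992, 0.0]
force: [0.3, -1.3, 0.7]
opening: -0.0
gripper_force: 0.7
```

Emit:
{"fn": "drive_tool", "kwargs": {
  "targets": "0 -0.002 0.001 -0.005 0 0 0;0 -0.002 0.001 -0.005 0 0 0;0 -0.002 0 -0.005 0 0 0;0 -0.001 0.001 -0.005 0 0 0;0 -0.001 0 -0.005 0 0 0;0 -0.001 0.001 -0.005 0 0 0;0 -0.001 0 -0.005 0 0 0;0 -0.001 0 -0.005 0 0 0;0 0 0 0 0 0 0;0 0 0 0 0 0 0"
}}

```text
time_s: 16.75
eef_pos: [591.8, 185.7, 47.8]
orientation: [0.0, 0.128, 0.992, 0.0]
force: [-0.7, 2.4, 4.1]
opening: 0.3
gripper_force: 1.6
```

Emit:
{"fn": "drive_tool", "kwargs": {
  "targets": "0 0 0 -0.003 0 0 0;0 -0.001 0 -0.003 0 0 0;0 0 0 -0.003 0 0 0;0 0 0 -0.003 0 0 0;0 0 0 -0.002 0 0 0;0 0 0 0 0 0 0;0 0 0 0 0 0 0;0 0 0 0 0 0 0;0 0 0 0 0 0 0;0 0 0 0 0 0 0"
}}

```text
time_s: 18.0
eef_pos: [590.5, 185.8, 33.8]
orientation: [-0.0, 0.128, 0.992, 0.0]
force: [-1.0, 4.0, 6.7]
opening: 0.2
gripper_force: 3.4
```

Emit:
{"fn": "drive_tool", "kwargs": {
  "targets": "0 0 0 -0.002 0 0 0;0 0 0 -0.002 0 0 0;0 0 0 -0.001 0 0 0;0 0 0 0 0 0 0;0 0 0 0 0 0 0;0 0 0 0 0 0 0;0 0 0 0 0 0 0;0 0 0 0 0 0 0;0 0 0 0 0 0 0;0 0 0 0 0 0 0"
}}

```text
time_s: 19.25
eef_pos: [590.3, 185.9, 28.9]
orientation: [-0.0, 0.128, 0.992, 0.0]
force: [-3.4, 4.7, 8.9]
opening: -0.0
gripper_force: 4.7
```

Fz = 8.9 N at z = 28.9, matching level from both the force and the height. I'll make one check with the scene view.

Run:
```python
from h import *
import cv2
print(get_state()["force"],get_state()["eef_pos"])
im=snapshot("scene")[:,:,::-1]
a=cv2.resize(im[150:300,220:420],None,fx=4,fy=4,interpolation=cv2.INTER_CUBIC)
def corners(th):
    d=.42-th; o=[]
    for l in(125,185):
        for w in(-18,18): o.append((100-l*np.cos(d)+6*np.sin(d),115+w,62+l*np.sin(d)+6*np.cos(d)))
    return R.from_euler("z",-.3812).apply(np.array(o))+[598.4,59.2,0]
for th,col in((.42,(0,255,0)),(.5,(0,0,255)),(.34,(255,0,0))):
    for x,y in proj("scene",corners(th)): cv2.circle(a,(int((x-220)*4),int((y-150)*4)),3,col,-1)
cv2.imwrite("pics/f.png",a)
```

```text
[-3.39767187  4.72959864  8.8584627 ] [590.29035725 185.94580419  28.91261794]
```

View pics/f.png

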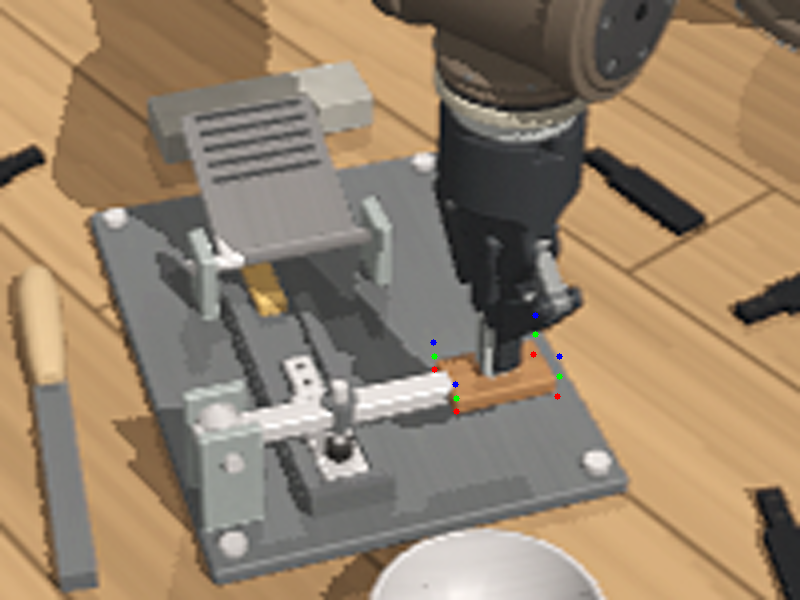

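The paddle's top corners are at (556,374) and (453,395), close to the green "level" marks. The pad sits on the blank at (340,450), the treadle is up, and the bowl, stone and file look undisturbed. I'll hand it in.

```bash
python3 -c "
from plant import *
print(hand_in())"
```

```text
the job is handed in; nothing more can be done
None
```

I handed the job in with the blank fed home, the treadle back up, and the fingers holding the lever level (about 8.9 N on the paddle) with its pad on the blank. The hand-in returned no verdict.

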